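# Tilt the book rest and pin it

### The arm

A 6-joint arm with a two-finger parallel gripper is mounted at the origin on the work surface. World frame = base frame: x ahead of the robot, y to its left, z up, the work surface at z = 0. Lengths are in m, angles in degrees, forces in N, time in s.
With the tool pointing down it reaches from about 0.3 to 0.75 m from the base axis. Payload 8.5 kg.
Tool frame: the origin (TCP) lies on the centre line of the jaws, within the pads' length; the fingertips stand 19 mm ahead of it and the grasp point (between the pads) is the TCP (env.tcp_to_tips is the z of the fingertips in the tool frame, in m); z points along the fingers, y is the line along which they close (so a half turn about z gives the same grasp; the last joint's range is limited). The gripper opens to 85 mm and grips with 20 to 120 N. Pads are 22 mm wide; open, the fingers measure 114 mm over their backs; the gripper's body (76 mm by 85 mm) begins 54 mm behind the grasp point. The pads swing forward as they close: fully open they stand 13 mm farther back than shut.
Start: joints at [-87.049, 21.807, 74.336, -0, 83.858, -12.336], TCP at [0.145, -0.531, 0.25] pointing down, gripper open.
Joint ranges: [-178.18, 178.18], [-50.72, 133.34], [12.68, 142.11], [-81.47, 261.47], [9.98, 163.14], [-165.26, 165.26]. Speed limits (degrees/s): [136.94, 136.94, 180, 180, 180, 180].

### API

Orientations are given as a 3x3 rotation matrix whose columns are the frame's x, y, z axes.
In Python, from rig import env gives the robot as it stands.
- The arm moves only by the tool servo_tool, never from a script. Its argument "steps" is a list of rows, each an object of numbers: "tx", "ty", "tz": the shift along the world's x, y, z in cm; "yaw": the turn about the world's z in degrees; "claw": the finger opening in cm, from 0 to 8.54. In form: [{"tx": .., "ty": .., "tz": .., "yaw": .., "claw": ..}, ...]. A call has 1 to 20 rows; each row shifts and turns the commanded pose from where the row before left it; what a row does not reach is not made up. A row lasts 1/10 s, in which the tool goes at most 50 mm and 8.59 degrees, less where a joint would pass 70% of its speed; a pose out of reach is approached as far as the arm can. A call with a gripper value outside its range is refused whole. The fingers move at their own pace and stop on an object; "newtons" is the grip in N (left out, the last holds). Time passes only in rows, so rows that do not move let the fingers close. It gives the time, the measured TCP pose, the force, the opening and the grip force at its end, in the units of the state.
- env.observe(): the state, without advancing time (a new reading comes with each control period).
- env.get_image(name): name is "side" or "top" or "wrist"; returns (picture, depth): 384x512x3 uint8, red, green, blue; 384x512 float32, m along the optical axis (not along the pixel's ray), 0 where there is no reading.
- env.camera_model(name): a dict with "fovy" (degrees; the focal length in pixels is half the picture's height over the tangent of half this angle, whatever the lens; pixels are square), "cx", "cy" (the principal point, pixels), "T" (4x4, takes a point from camera to world coordinates). Camera axes: x right, y down, z forward; pixel columns grow to the right and rows downward; lengths in m; the calibration is good to about 2 mm. The wrist camera is an equidistant fisheye: a pixel r from the principal point sees the ray r / f radians off the axis. A picture is of the moment at which its call begins: read the wrist's pose just before it. camera_model takes no time and is no camera call; for the wrist camera it gives the pose at the moment of the call.
- env.close_job(): hands the job in; it is judged then, once.
The state is a dict: "time_s": time; "q": joint angles; "qvel": joint speeds; "joint_efforts": joint torques, N m; "position": TCP position; "tool_rot": TCP orientation; "ft_force": force on the tool from outside, world axes, zero at the start; "wrist_torque": the same for the moment, N m; "grip_width": finger opening in m; "gripper_force": force on a finger pad.
Only numpy, scipy, OpenCV 4.12 (cv2) and the standard library are available. Lean on these libraries where they do the work, as an engineer would, in place of code of your own. Each camera call takes 0.05 s, during which the arm holds its last target. There are 200 camera calls.

### The job

Lock the book rest on the desk at its reading angle: swing the board handle-bar side down to the reading notch of its quadrant, and lock it there with the loose pin from the desk tidy, dropped through the guide above the quadrant. The pin must be fully home in the notch, the shoulder of its knob down on the guide; leave the other things on the desk where they are.

Things in the scene. Friction and masses are not known exactly. Their poses are not given: they have to be found in the camera images.
- rest (a joint): tilt of the book rest, a wooden board 190 x 210 x 10 mm (thin workbook on it) that swings about a level trunnion axis between two plywood cheeks. 0 = level; positive = handle-bar side down. Range -0.75 to 0.85 rad. Balanced but stiff: about 0.5 N m of friction (4 N at the bar), so it stays where it is left
- axis (a point): middle of the board, on the trunnion axis, 130 mm above the desk. Frame of the fixed stand: z up, y along the trunnion axis towards the quadrant, -x towards the handle bar (turned by yaw only). Cheeks at y = -120 and +120 mm, 12 mm thick, 50 mm wide; base plate 180 x 290 x 12 mm
- bar (a point): centre of the handle bar: round steel, 12 mm thick, 120 mm long, level, parallel to the trunnion axis and 130 mm from it, in the plane of the board; 29 mm free between it and the board's edge (two 10 mm arms, 50 mm either side of its middle, join them). Push it down, or pinch it and lead it along its arc. Its frame turns with the board
- guide_mouth (a point): centre of the upper mouth of the guide, in its top face, 208 mm above the desk: an aluminium block 36 x 40 x 24 mm on the taller cheek with an upright 12 mm through hole (2 mm chamfer). Axes as axis. A pin let down in it stands on the quadrant's rim, its shoulder 14 mm above the mouth, and rides there as the board swings, until a notch comes under it: it drops and stops the board hard
- rim_top (a point): fixed point below the guide, 28 mm under its mouth, where the rim of the aluminium quadrant (50 mm radius, 20 mm wide, turning with the board) passes. The rim has two notches 12.5 mm wide, 16 mm deep. The reading notch comes here at about +0.60 rad of tilt, but only within 0.07 either way (clamped on by hand): find it by feel. The notch at about -0.60 is not wanted
- pin_knob (a point): centre of the knob of the loose locking pin (about 70 g): a black cylindrical knob 24 mm across, 40 mm high, on a steel shaft 10 mm across, 42 mm long, with a chamfered foot. z along the pin, up towards the knob. At the start it stands upright in the hole of the desk tidy, shoulder on the tidy's top
- pin_shoulder (a point): centre of the underside of the pin's knob (its shoulder), 20 mm below pin_knob, 42 mm above the foot. Fully home, it lies at guide_mouth. If the board is pressed hard against the pin, the side load can hold it part-way down: push the knob or ease the board back
- tidy_hole (a point): mouth of the pin's hole in the top face of the fixed wooden desk tidy, a block 50 x 150 x 48 mm (12 mm hole, 45 mm deep), z up, y along the block; short pencils stand in the block 90 to 112 mm away in +y, up to 66 mm above its top
- mug: bystander, to be left alone: black mug, 80 mm wide, 95 mm high; origin at the centre of its underside
- phone: bystander, to be left alone: black phone lying flat, 75 x 150 x 9 mm; origin at the centre of its underside
- clock: bystander, to be left alone: round white alarm clock, about 105 mm high; origin at the centre of its underside
- car: bystander, to be left alone: toy car, 75 mm long; origin at the centre of its underside
- stapler: bystander, to be left alone: grey stapler, 135 mm long, 46 mm high; origin at the centre of its underside
- calculator: bystander, to be left alone: pocket calculator lying flat, 130 x 75 x 14 mm; origin at the centre of its underside
- eraser: bystander, to be left alone: white eraser, 50 x 22 x 13 mm; origin at the centre of its underside
Things that resemble listed ones, but are neither listed nor needed, are in the scene too. There is more than one size of the part that bears pin_knob; the job needs the smaller.

How it is judged:
By the outcome, as a careful person would: the job done as asked, in the order asked, and still so for the second after the job is handed in, with the robot touching nothing.
It also fails if it takes over 54 s, if anything falls off the work surface, if the arm or the gripper's body presses on something with over 40 N, if the wrist force passes 120 N, or if a joint passes its speed limit or range.

## Working session

There is one attempt and no reset: what is moved stays moved. The work goes in short steps, Python scripts to look and compute and a tool call to move; the robot and the scene stay as the last step left them, time stands still between calls to the robot, and variables do not carry over. Pictures are saved under pics/ and viewed, at most 10 in all, crops included, and the job is handed in when it is done.

Besides the shell and the picture viewer there is one more tool, called after "Emit:" by a JSON object that holds its "op" and its "data", one argument or row to a line. servo_tool: Moves the arm, as the interface text tells. Its arguments: {"type":"object","properties":{"steps":{"type":"array"},"newtons":{"type":"number"}},"required":["steps"]}

```bash
mkdir -p pics
cat > h.py <<'E'
import numpy as np, cv2
from rig import env
def shot(n):
    m=env.camera_model(n); im,d=env.get_image(n); np.savez(f'{n}.npz',im=im,d=d,T=m['T'],fovy=m['fovy'],cx=m['cx'],cy=m['cy']); return load(n)
def load(n): return dict(np.load(f'{n}.npz'))
def ray(c,u,v,fish=False):
    f=192/np.tan(np.radians(float(c['fovy'])/2)); x=(np.asarray(u,float)-c['cx'])/f; y=(np.asarray(v,float)-c['cy'])/f
    if fish:
        r=np.hypot(x,y)+1e-12; d=np.stack([x/r*np.sin(r),y/r*np.sin(r),np.cos(r)],-1)
    else: d=np.stack([x,y,np.ones_like(x)],-1)
    return c['T'][:3,3], d@c['T'][:3,:3].T
def onz(c,u,v,z,fish=False):
    o,d=ray(c,u,v,fish); s=(z-o[2])/d[...,2]; return o+s[...,None]*d
def cloud(c,fish=False):
    v,u=np.mgrid[:384,:512]; o,d=ray(c,u,v,fish)
    zc=d@c['T'][:3,2]; return o+d*(c['d']/zc)[...,None]
E
python3 - <<'E'
from h import *
for n in ('side','top','wrist'):
    c=shot(n); cv2.imwrite(f'pics/{n}0.png',cv2.resize(c['im'][...,::-1],(798,598))if n!='wrist' else c['im'][...,::-1]); print(n,c['T'].round(3).tolist(),c['fovy'],c['cx'],c['cy'])
print(env.observe()['time_s'])
E
```

```text
side [[-0.931, -0.208, 0.299, 0.212], [-0.365, 0.556, -0.747, 0.84], [-0.011, -0.804, -0.594, 0.788], [0.0, 0.0, 0.0, 1.0]] 52.806620323073304 258.1192260573476 190.63310419963483
top [[0.005, -0.999, 0.048, 0.455], [-1.0, -0.006, -0.002, 0.025], [0.002, -0.048, -0.999, 1.365], [0.0, 0.0, 0.0, 1.0]] 55.358958503145686 257.9896450075665 195.95203230405198
wrist [[0.263, -0.914, -0.309, 0.225], [-0.965, -0.25, -0.083, -0.508], [-0.001, 0.32, -0.948, 0.374], [0.0, 0.0, 0.0, 1.0]] 65.70646984690485 255.00278339558716 192.2195976679447
0.15
```

View pics/top0.png

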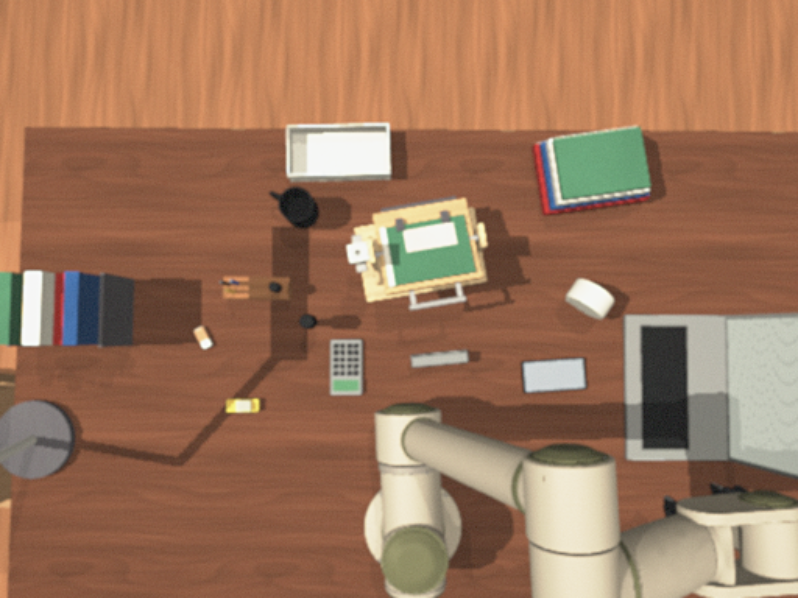

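View pics/side0.png

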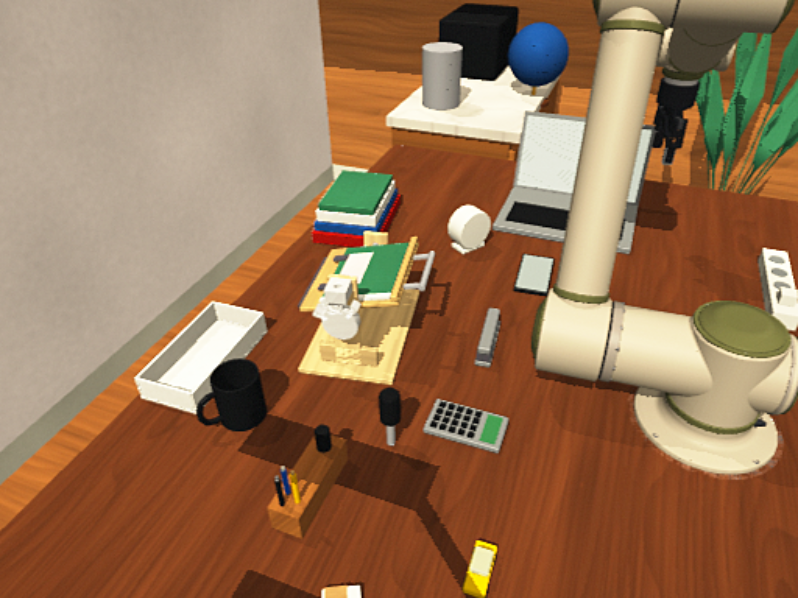

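The top view (798 px wide) shows the rest at about (425,255), with its bar at (437,297) on the near side and the white guide block at (357,252) on its +y side. The tidy is at (255,288) with pencils at (232,284). 

There are two pin candidates: the knob at (275,287) in the tidy, and a taller pin standing on the desk at (307,321). The tidy one has the smaller knob and stands in the hole, so it fits. I'll confirm it in a crop.

Run:
```python
from h import *
c=load('top');s=load('side')
P=cloud(c);Q=cloud(s)
k=512/798
def box(P,c,u0,u1,v0,v1,zlo,zhi,cond=None):
    u0,u1,v0,v1=[int(round(a*k)) for a in(u0,u1,v0,v1)]
    p=P[v0:v1,u0:u1].reshape(-1,3);i=c['im'][v0:v1,u0:u1].reshape(-1,3).astype(int)
    m=(p[:,2]>zlo)&(p[:,2]<zhi)
    if cond is not None:m&=cond(i)
    return p[m]
dark=lambda i:i.max(1)<60
for nm,a in dict(tidyknob=(262,290,272,300,.07,.1,dark),bigknob=(295,320,310,332,.06,.12,dark),guide=(340,378,235,270,.2,.215,None),tidytop=(215,295,270,305,.04,.053,None),bar=(405,475,285,315,.06,.3,None)).items():
    p=box(P,c,*a); print(nm,len(p),p.mean(0).round(4),p.min(0).round(3),p.max(0).round(3))
for nm,a in dict(sknob=(310,335,420,455,.05,.12,dark),sbig=(375,405,385,430,.03,.14,dark),sguide=(310,370,265,310,.2,.215,None)).items():
    p=box(Q,s,*a); print(nm,len(p),p.mean(0).round(4),p.min(0).round(3),p.max(0).round(3))
# board: plane of green
g=(P[...,2]>.05)&(P[...,2]<.3); I=c['im'].astype(int)
gm=g&(I[...,1]>I[...,0]+25)&(I[...,1]>I[...,2]+10); gm[:, :int(370*k)]=0; gm[:,int(490*k):]=0;gm[:int(190*k)]=0;gm[int(310*k):]=0
p=P[gm]; ce=p.mean(0);n=np.linalg.svd(p-ce)[2][2];n*=np.sign(n[2]);print('board',len(p),ce.round(4),n.round(3),np.degrees(np.arccos(n[2])))
r=cv2.minAreaRect(box(P,c,340,378,235,270,.2,.215)[:,:2].astype(np.float32)*1000);print(r)
r=cv2.minAreaRect(box(P,c,215,295,270,305,.044,.053)[:,:2].astype(np.float32)*1000);print(r)
a=cv2.resize(s['im'][240:350,160:280][...,::-1],(500,458),interpolation=cv2.INTER_CUBIC)
b=cv2.resize(c['im'][110:210,210:320][...,::-1],(500,458),interpolation=cv2.INTER_CUBIC)
cv2.imwrite('pics/crop1.png',cv2.resize(np.hstack([a,b]),(800,366)))
```

```text
tidyknob 23 [0.5569 0.3106 0.0874] [0.55  0.302 0.077] [0.563 0.32  0.095]
bigknob 53 [0.4796 0.229  0.1088] [0.466 0.219 0.069] [0.493 0.245 0.119]
guide 194 [0.6216 0.1089 0.2085] [0.6   0.083 0.2  ] [0.648 0.138 0.214]
tidytop 485 [0.5587 0.3634 0.0477] [0.534 0.289 0.04 ] [0.585 0.439 0.053]
bar 230 [ 0.5322 -0.0374  0.1607] [ 0.506 -0.106  0.148] [0.557 0.016 0.171]
sknob 150 [0.5529 0.3227 0.0772] [0.544 0.307 0.051] [0.567 0.329 0.093]
sbig 296 [0.4745 0.2458 0.0988] [0.461 0.223 0.063] [0.494 0.256 0.12 ]
sguide 238 [0.6159 0.1159 0.2084] [0.596 0.083 0.2  ] [0.645 0.142 0.212]
board 1319 [ 0.6225 -0.0358  0.1473] [0.203 0.039 0.978] 11.927251096156033
((621.1350708007812, 110.75730895996094), (47.36545944213867, 51.79745864868164), 9.900890350341797)
((559.6293334960938, 363.9006042480469), (149.9977264404297, 49.04621505737305), 88.23816680908203)
```

View pics/crop1.png

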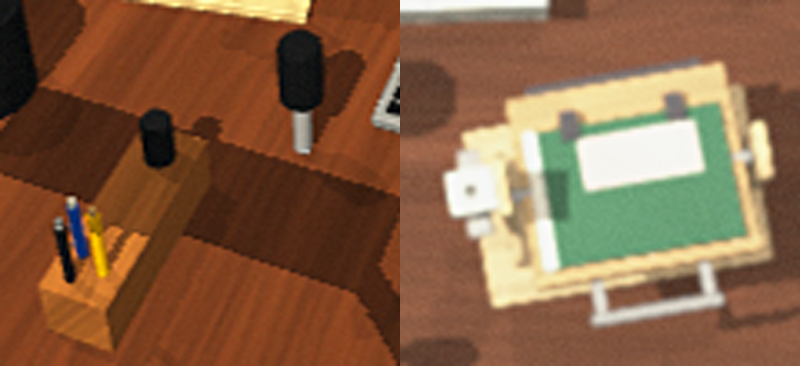

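The crop confirms it. The tidy's knob at (158,138) is short and small, while the pin standing on the desk at (300,75) is clearly the larger one, so I'll use the tidy pin. The board is at about -0.21 rad (bar side up, bar at z≈0.157) and the stand yaw is about 10°.

Run:
```python
from h import *
o=env.observe();print(o['position'],np.round(o['tool_rot'],3).tolist(),o['grip_width'])
c=load('top');P=cloud(c);s=load('side')
lap=P[190:300,395:512];print('laptop zmax',lap[...,2].max(), 'P at z>.15',[(P[(P[...,2]>z)&(P[...,1]<-.3)&(P[...,0]>.25)]).round(3).mean(0) for z in(.1,.15,.2)])
Q=cloud(s);q=Q[(Q[...,0]>.25)&(Q[...,0]<.7)&(Q[...,1]<-.25)&(Q[...,1]>-.8)];print('side laptop',q[:,2].max())
# bar line from top view
k=512/798
I=c['im'].astype(int);m=(P[...,2]>.14)&(P[...,2]<.175)&(I.min(2)>110)&((I.max(2)-I.min(2))<35)
m[:int(283*k)]=0;m[int(318*k):]=0;m[:,:int(400*k)]=0;m[:,int(475*k):]=0
p=P[m];ex=np.array([np.cos(np.radians(10)),np.sin(np.radians(10))]);ey=np.array([-ex[1],ex[0]])
a=p[:,:2]@ex;b=p[:,:2]@ey
bb=a<a.min()+.014;print('bar',len(p),bb.sum(),p[bb].mean(0).round(4),b[bb].min(),b[bb].max(),np.polyfit(p[bb][:,1],p[bb][:,0],1))
```

```text
[ 0.14499466 -0.53034533  0.24987584] [[0.965, 0.264, -0.0], [0.264, -0.965, 0.001], [0.0, -0.001, -1.0]] 0.08537541091372171
laptop zmax 1.3653641622798294 P at z>.15 [array([ 0.53437956, -0.6399397 ,  0.13322942]), array([ 0.3785345 , -0.7768988 ,  0.17531923]), array([ 0.438     , -0.78176923,  0.20107692])]
side laptop 0.22125843176237525
bar 163 121 [ 0.521  -0.0497  0.1621] -0.19715890745585068 -0.08175529885348218 [-0.18199998  0.51199411]
```

Emit:
{"op": "servo_tool", "data": {
  "steps": [
    {"tx": 0,"ty": 0,"tz": 5,"yaw": -5,"claw": 0},
    {"tx": 0,"ty": 0,"tz": 5,"yaw": 0,"claw": 0},
    {"tx": 2.8,"ty": 3.7,"tz": 1,"yaw": 0,"claw": 0},
    {"tx": 2.8,"ty": 3.7,"tz": 0,"yaw": 0,"claw": 0},
    {"tx": 2.8,"ty": 3.7,"tz": 0,"yaw": 0,"claw": 0},
    {"tx": 2.8,"ty": 3.7,"tz": 0,"yaw": 0,"claw": 0},
    {"tx": 2.8,"ty": 3.7,"tz": 0,"yaw": 0,"claw": 0},
    {"tx": 2.8,"ty": 3.7,"tz": 0,"yaw": 0,"claw": 0},
    {"tx": 2.8,"ty": 3.7,"tz": 0,"yaw": 0,"claw": 0},
    {"tx": 2.8,"ty": 3.7,"tz": 0,"yaw": 0,"claw": 0},
    {"tx": 2.8,"ty": 3.7,"tz": 0,"yaw": 0,"claw": 0},
    {"tx": 2.8,"ty": 3.7,"tz": 0,"yaw": 0,"claw": 0},
    {"tx": 2.8,"ty": 3.7,"tz": -2,"yaw": 0,"claw": 0},
    {"tx": 2.8,"ty": 3.7,"tz": -3,"yaw": 0,"claw": 0},
    {"tx": 2.8,"ty": 3.7,"tz": -3,"yaw": 0,"claw": 0},
    {"tx": 0,"ty": 0,"tz": -3,"yaw": 0,"claw": 0},
    {"tx": 0,"ty": 0,"tz": 0,"yaw": 0,"claw": 0}
  ]
}}

```text
time_s: 1.85
position: [0.5022, -0.0556, 0.2527]
tool_rot: [[0.984, 0.18, -0.008], [0.181, -0.984, 0.003], [-0.007, -0.004, -1.0]]
ft_force: [-1.3, -0.4, 0.0]
grip_width: -0.0003
gripper_force: 0.0
```

Emit:
{"op": "servo_tool", "data": {
  "steps": [
    {"tx": 1.0,"ty": 0.3,"tz": -3,"yaw": 0,"claw": 0},
    {"tx": 0.7,"ty": 0.25,"tz": -3,"yaw": 0,"claw": 0},
    {"tx": 0,"ty": 0,"tz": -1,"yaw": 0,"claw": 0},
    {"tx": 0,"ty": 0,"tz": -1,"yaw": 0,"claw": 0},
    {"tx": -0.1,"ty": 0,"tz": -1,"yaw": 0,"claw": 0},
    {"tx": -0.1,"ty": 0,"tz": -1,"yaw": 0,"claw": 0},
    {"tx": 0,"ty": 0,"tz": -1,"yaw": 0,"claw": 0},
    {"tx": 0.2,"ty": 0,"tz": -1,"yaw": 0,"claw": 0},
    {"tx": 0,"ty": 0,"tz": 0,"yaw": 0,"claw": 0}
  ]
}}

```text
time_s: 2.75
position: [0.5206, -0.0516, 0.1355]
tool_rot: [[0.984, 0.178, -0.0], [0.178, -0.984, 0.0], [-0.0, -0.0, -1.0]]
ft_force: [-0.2, 0.1, 0.4]
grip_width: 0.0
gripper_force: 0.0
```

Run:
```python
from h import *
a=shot('wrist');b=shot('side')
i1=cv2.resize(a['im'][...,::-1],(500,375));i2=cv2.resize(b['im'][130:260,180:300][...,::-1],(300,325))
cv2.imwrite('pics/p3.png',np.hstack([i1,cv2.copyMakeBorder(i2,0,50,0,0,0)]))
print(env.observe()['position'],env.observe()['ft_force'])
```

```text
[ 0.52067373 -0.05138577  0.13615847] [-0.15600808 -0.6058907   0.614929  ]
```

View pics/p3.png

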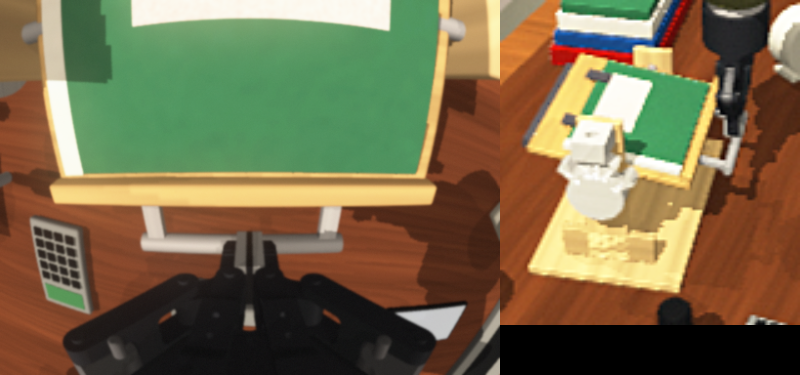

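The wrist view shows the fingertips on the bar's middle at (248,240), and the board has turned bar side down. I'll keep pushing to about 0.45 rad.

Emit:
{"op": "servo_tool", "data": {
  "steps": [
    {"tx": 0.2,"ty": 0,"tz": -1,"yaw": 0,"claw": 0},
    {"tx": 0.3,"ty": 0.1,"tz": -1,"yaw": 0,"claw": 0},
    {"tx": 0.3,"ty": 0.1,"tz": -1,"yaw": 0,"claw": 0},
    {"tx": 0.2,"ty": 0,"tz": -0.5,"yaw": 0,"claw": 0},
    {"tx": 0,"ty": 0,"tz": 0,"yaw": 0,"claw": 0},
    {"tx": 0,"ty": 0,"tz": 0,"yaw": 0,"claw": 0}
  ]
}}

```text
time_s: 3.45
position: [0.5302, -0.0492, 0.1008]
tool_rot: [[0.984, 0.179, -0.001], [0.179, -0.984, 0.001], [-0.001, -0.001, -1.0]]
ft_force: [-0.4, 1.3, -1.0]
grip_width: 0.0004
gripper_force: 0.0
```

Emit:
{"op": "servo_tool", "data": {
  "steps": [
    {"tx": -0.5,"ty": 0,"tz": 4.5,"yaw": 0,"claw": 4},
    {"tx": 0,"ty": 0,"tz": 4.9,"yaw": 0,"claw": 4},
    {"tx": 0,"ty": 0,"tz": 4.9,"yaw": 0,"claw": 4},
    {"tx": 0,"ty": 0,"tz": 4.9,"yaw": 0,"claw": 4},
    {"tx": 1,"ty": 4,"tz": 2,"yaw": 0,"claw": 4},
    {"tx": 1,"ty": 4.5,"tz": 1,"yaw": 0,"claw": 4},
    {"tx": 1,"ty": 4.5,"tz": 0,"yaw": 0,"claw": 4},
    {"tx": 0.5,"ty": 2,"tz": 0,"yaw": 0,"claw": 4},
    {"tx": 0,"ty": 0,"tz": 0,"yaw": 0,"claw": 4},
    {"tx": 0,"ty": 0,"tz": 0,"yaw": 0,"claw": 4}
  ]
}}

```text
time_s: 4.45
position: [0.5601, 0.1005, 0.323]
tool_rot: [[0.984, 0.179, -0.001], [0.179, -0.984, -0.0], [-0.001, 0.0, -1.0]]
ft_force: [-0.2, -0.9, 0.2]
grip_width: 0.0399
gripper_force: 0.0
```

Run:
```python
from h import *
a=shot('wrist');np.savez('wg.npz',**a);print(env.observe()['position'],env.observe()['time_s'])
cv2.imwrite('pics/p4.png',a['im'][...,::-1])
P=cloud(a,True);m=(abs(P[...,2]-.208)<.006)&(abs(P[...,0]-.62)<.05)&(abs(P[...,1]-.11)<.05)
v,u=np.nonzero(m);print(len(u),u.min(),u.max(),v.min(),v.max(),P[m].mean(0))
r=cv2.minAreaRect((P[m][:,:2]*1000).astype(np.float32));print(r)
```

```text
[0.5601386  0.09992842 0.32312334] 4.5
2925 220 285 93 153 [0.62028674 0.11177349 0.20855365]
((619.1748657226562, 113.59880065917969), (49.23612594604492, 52.36838912963867), 11.140141487121582)
```

View pics/p4.png

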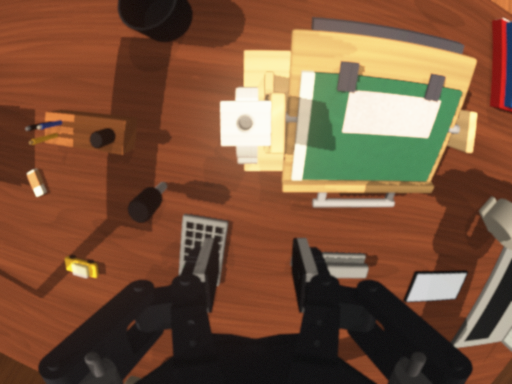

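The wrist view shows the guide's top face at about (246,118) with its hole at (245,122), and the tidy knob at (102,138). I'll compute both by casting rays.

Run:
```python
from h import *
a=dict(np.load('wg.npz'));g=cv2.cvtColor(a['im'],cv2.COLOR_RGB2GRAY)
def blob(mask,u0,v0,rng):
    n,l,st,ce=cv2.connectedComponentsWithStats(mask.astype(np.uint8))
    for i in range(1,n):
        if rng[0]<st[i,4]<rng[1] and np.hypot(*(ce[i]-[u0,v0]))<15: print(st[i],ce[i]); yield i,ce[i],l
# hole, z=.208 (rim of the chamfer)
w=g[105:140,228:262]; print(w[::3,::3])
for th in (140,160,180):
    m=np.zeros_like(g,bool);m[105:140,228:262]=w<th
    for i,c,l in blob(m,245,122,(20,500)): print(th,onz(a,c[0],c[1],.208,True))
# white top-face outline
m=g>np.percentile(w,50)-25
P=cloud(a,True)
for i,c,l in blob(m&(abs(P[...,2]-.208)<.01),245,120,(1000,6000)):
    hull=cv2.convexHull(np.argwhere(l==i)[:,::-1].astype(np.float32))[:,0]
    print(cv2.minAreaRect((onz(a,hull[:,0],hull[:,1],.208,True)[:,:2]*1000).astype(np.float32)))
# knob
m=np.zeros_like(g,bool);m[120:160,85:125]=a['im'][120:160,85:125].max(2)<60
for i,c,l in blob(m,102,138,(50,900)):
    q=l==i;print('knob',P[q].mean(0),np.percentile(P[q],[5,95],0)); t=q&(P[...,2]>.083);v,u=np.nonzero(t);print('top',len(u),onz(a,u.mean(),v.mean(),.088,True))
```

```text
[[251 251 251 251 252 252 252 252 252 252 252 252]
 [251 251 251 251 251 252 252 252 252 252 252 252]
 [251 251 251 251 251 251 251 252 252 252 252 252]
 [250 250 251 251 246 236 235 245 251 251 251 251]
 [251 251 251 244 208 195 195 213 243 251 251 252]
 [251 251 251 215 178 185 187 185 228 250 252 252]
 [251 251 250 197 164 181 181 181 206 249 252 252]
 [251 251 251 221 151 168 177 171 232 251 252 252]
 [251 251 252 245 214 172 168 221 249 252 252 252]
 [251 251 251 251 247 241 243 248 251 252 252 252]
 [249 249 249 249 250 249 249 250 250 250 250 250]
 [249 249 250 250 250 250 250 251 251 251 251 251]]
[238 120  13  10  58] [243.24137931 125.5862069 ]
180 [0.61629376 0.12077753 0.208     ]
[ 221   94   63   59 2703] [254.21013688 122.82833888]
((619.8640747070312, 114.2922592163086), (47.56180953979492, 49.91810989379883), 9.233356475830078)
[ 91 129  24  19 316] [102.67721519 137.52531646]
knob [0.5596569  0.31148656 0.07863467] [[0.55038124 0.30595751 0.05606658]
 [0.56778758 0.32120829 0.08953241]]
top 168 [0.55856885 0.313903   0.088     ]
```

Emit:
{"op": "servo_tool", "data": {
  "steps": [
    {"tx": -0.3,"ty": 4.5,"tz": -2,"yaw": 0,"claw": 5},
    {"tx": -0.3,"ty": 4.5,"tz": -2,"yaw": 0,"claw": 5},
    {"tx": -0.3,"ty": 4.5,"tz": -2,"yaw": 0,"claw": 5},
    {"tx": -0.3,"ty": 4.5,"tz": -2,"yaw": 0,"claw": 5},
    {"tx": 0,"ty": 3,"tz": -3,"yaw": 0,"claw": 5},
    {"tx": 0,"ty": 0,"tz": -3,"yaw": 0,"claw": 5},
    {"tx": 0,"ty": 0,"tz": 0,"yaw": 0,"claw": 5},
    {"tx": 0,"ty": 0,"tz": 0,"yaw": 0,"claw": 5}
  ]
}}

```text
time_s: 5.3
position: [0.549, 0.3094, 0.1841]
tool_rot: [[0.984, 0.177, 0.0], [0.177, -0.984, -0.0], [0.0, 0.0, -1.0]]
ft_force: [0.3, -0.3, 1.0]
grip_width: 0.0501
gripper_force: 0.0
```

Run:
```python
from h import *
a=dict(np.load('wg.npz'));g=cv2.cvtColor(a['im'],cv2.COLOR_RGB2GRAY)
for th in (205,225,240):
    m=np.zeros_like(g);m[108:136,230:260]=g[108:136,230:260]<th
    cs=cv2.findContours(m,cv2.RETR_EXTERNAL,cv2.CHAIN_APPROX_NONE)[0];c=max(cs,key=cv2.contourArea);e=cv2.fitEllipse(c);print(th,e,onz(a,*e[0],.208,True))
b=shot('wrist');print(env.observe()['position'],env.observe()['time_s'])
np.savez('wk.npz',**b);P=cloud(b,True)
m=(b['im'].max(2)<70)&(abs(P[...,0]-.5586)<.03)&(abs(P[...,1]-.3139)<.03)&(P[...,2]>.05)&(P[...,2]<.095)
t=m&(P[...,2]>.083)
for q in(m,t):
    v,u=np.nonzero(q);print(len(u),u.min(),u.max(),v.min(),v.max(),P[q].mean(0).round(4))
cs=cv2.findContours(t.astype(np.uint8),cv2.RETR_EXTERNAL,cv2.CHAIN_APPROX_NONE)[0];c=max(cs,key=cv2.contourArea);e=cv2.fitEllipse(c);print(e,onz(b,*e[0],.088,True))
# tidy top plane height check and fingertip-mid in picture
q=(abs(P[...,0]-.5586)<.02)&(abs(P[...,1]-.29)<.008);print('tidy z',np.median(P[q][:,2]))
cv2.imwrite('pics/p5.png',b['im'][...,::-1])
```

```text
205 ((244.32667541503906, 122.95030975341797), (13.417490005493164, 14.059686660766602), 94.2125244140625) [0.61855494 0.12028967 0.208     ]
225 ((244.27687072753906, 122.67428588867188), (15.183273315429688, 15.533275604248047), 118.28372955322266) [0.61876874 0.1203678  0.208     ]
240 ((244.2924346923828, 122.59171295166016), (16.87502670288086, 17.640220642089844), 34.03061294555664) [0.61883693 0.12036711 0.208     ]
[0.54938509 0.30946457 0.18507838] 5.35
530 234 260 167 202 [0.5628 0.3169 0.082 ]
352 234 260 176 202 [0.5605 0.3157 0.088 ]
((247.35116577148438, 188.36187744140625), (23.057348251342773, 25.617721557617188), 117.35238647460938) [0.55980542 0.31775705 0.088     ]
tidy z 0.23916675493126044
```

View pics/p5.png

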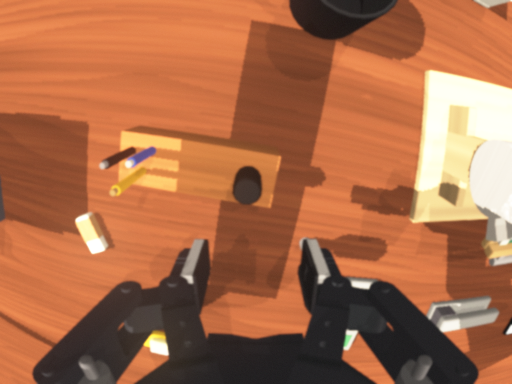

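The knob top is at (247,188), with its ray at (0.560, 0.3175); the top view agreed to within 3 mm. The jaws straddle column 253. I'll go down and grasp.

Emit:
{"op": "servo_tool", "data": {
  "newtons": 40,
  "steps": [
    {"tx": 1.05,"ty": 0.75,"tz": -2,"yaw": 0,"claw": 5},
    {"tx": 0,"ty": 0,"tz": -3,"yaw": 0,"claw": 5},
    {"tx": 0,"ty": 0,"tz": -3,"yaw": 0,"claw": 5},
    {"tx": 0,"ty": 0,"tz": -2,"yaw": 0,"claw": 5},
    {"tx": 0,"ty": 0,"tz": -1,"yaw": 0,"claw": 5},
    {"tx": 0,"ty": 0,"tz": 0,"yaw": 0,"claw": 5},
    {"tx": 0,"ty": 0,"tz": 0,"yaw": 0,"claw": 1.5},
    {"tx": 0,"ty": 0,"tz": 0,"yaw": 0,"claw": 1.5},
    {"tx": 0,"ty": 0,"tz": 0,"yaw": 0,"claw": 1.5},
    {"tx": 0,"ty": 0,"tz": 0,"yaw": 0,"claw": 1.5},
    {"tx": 0,"ty": 0,"tz": 0,"yaw": 0,"claw": 1.5}
  ]
}}

```text
time_s: 6.45
position: [0.5597, 0.3182, 0.0752]
tool_rot: [[0.984, 0.179, 0.003], [0.179, -0.984, 0.001], [0.003, -0.0, -1.0]]
ft_force: [0.4, -1.5, 7.9]
grip_width: 0.0228
gripper_force: 39.2
```

Emit:
{"op": "servo_tool", "data": {
  "steps": [
    {"tx": 0,"ty": 0,"tz": 1.5,"yaw": 0,"claw": 1.5},
    {"tx": 0,"ty": 0,"tz": 3,"yaw": 0,"claw": 1.5},
    {"tx": 0,"ty": 0,"tz": 4.5,"yaw": 0,"claw": 1.5},
    {"tx": 0,"ty": 0,"tz": 4.5,"yaw": 0,"claw": 1.5},
    {"tx": 0,"ty": 0,"tz": 4.5,"yaw": 0,"claw": 1.5},
    {"tx": 0,"ty": 0,"tz": 4.5,"yaw": 0,"claw": 1.5},
    {"tx": 0,"ty": -2,"tz": 2,"yaw": 0,"claw": 1.5},
    {"tx": 0.5,"ty": -4,"tz": 0,"yaw": 0,"claw": 1.5},
    {"tx": 0.5,"ty": -4,"tz": 0,"yaw": 0,"claw": 1.5},
    {"tx": 0.5,"ty": -3,"tz": 0,"yaw": 0,"claw": 1.5},
    {"tx": 0,"ty": -2,"tz": 0,"yaw": 0,"claw": 1.5},
    {"tx": 0,"ty": 0,"tz": 0,"yaw": 0,"claw": 1.5},
    {"tx": 0,"ty": 0,"tz": 0,"yaw": 0,"claw": 1.5}
  ]
}}

```text
time_s: 7.75
position: [0.5738, 0.1681, 0.3187]
tool_rot: [[0.984, 0.178, 0.001], [0.178, -0.984, 0.0], [0.001, -0.0, -1.0]]
ft_force: [0.3, 0.3, -0.2]
grip_width: 0.023
gripper_force: 39.6
```

Run:
```python
from h import *
b=shot('wrist');o=env.observe();print(o['position'],o['time_s'],o['ft_force'],o['grip_width'])
np.savez('wp.npz',**b)
g=cv2.cvtColor(b['im'],cv2.COLOR_RGB2GRAY)
# project guide estimate into this picture by brute lookup on z=.208
v,u=np.mgrid[:384,:512];X=onz(b,u,v,.208,True);d=np.hypot(X[...,0]-.6188,X[...,1]-.1204);iv,iu=np.unravel_index(d.argmin(),d.shape);print('hole pix',iu,iv)
w=g[iv-14:iv+15,iu-15:iu+16]
m=np.zeros_like(g);m[iv-14:iv+15,iu-15:iu+16]=w<230
cs=cv2.findContours(m,cv2.RETR_EXTERNAL,cv2.CHAIN_APPROX_NONE)[0];c=max(cs,key=cv2.contourArea);e=cv2.fitEllipse(c);print(e,onz(b,*e[0],.208,True))
cv2.imwrite('pics/p6.png',b['im'][...,::-1])
```

```text
[0.57372593 0.16870959 0.31858945] 7.8 [ 0.17950452  0.56152773 -0.87291728] 0.022832410752409976
hole pix 323 155
((322.5528869628906, 155.34104919433594), (13.33254623413086, 15.484829902648926), 19.391910552978516) [0.61887374 0.12060498 0.208     ]
```

View pics/p6.png

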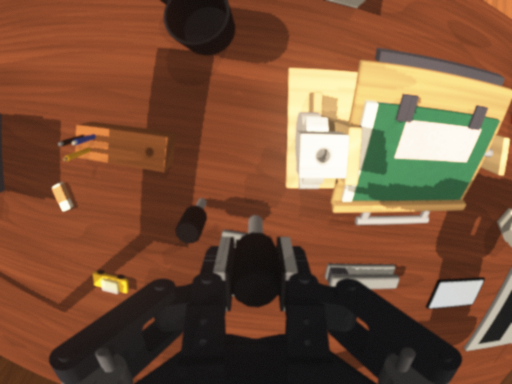

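The hole is confirmed at (322.5,155), giving (0.6189, 0.1206). The pin is held straight, its shaft end at about (255,221). I'll now locate the foot in the same camera so that its bias cancels.

Run:
```python
from h import *
b=dict(np.load('wp.npz'));g=cv2.cvtColor(b['im'],cv2.COLOR_RGB2GRAY);o=env.observe();p=np.array(o['position'])
print(g[210:240:2,244:270:2])
m=np.zeros_like(g);m[212:236,245:268]=g[212:236,245:268]>95
P=cloud(b,True); q=(m>0); print('depth z of shaft px',np.percentile(P[q][:,2],[5,50,95]),P[q&(P[...,2]>.2)].mean(0))
v,u=np.nonzero(q&(P[...,2]>.2));print(u.min(),u.max(),v.min(),v.max())
for vv in range(212,236,2):
    uu=u[v==vv]; print(vv,uu.min() if len(uu) else 0,uu.max() if len(uu) else 0, end=' | ')
for vv in(216,218,220,222,224): print(vv,onz(b,255.5,vv,p[2]-.069,True)-p)
```

```text
[[ 61  61  59  60  58  60  60  60  60  60  63  62  66]
 [ 60  61  61  59  62  62  63  59  59  61  61  60  59]
 [ 58  58  59  62  68  72  69  65  62  60  60  58  67]
 [ 62  63  63  80 101  99  89  77  68  63  62  68  80]
 [ 88  87  93 114 118 104  93  82  79  67  69  88  96]
 [101  99 112 126 116 104  94  84  84  82  85  91  93]
 [104 105 121 128 117 104  92  84  83  90  91  90  91]
 [ 96 100 116 128 116 103  93  85  84  93 100  99  96]
 [ 94  95 115 125 114 104  90  83  83  94 103 103 103]
 [ 96  98 115 124 115 101  90  85  82  90 100 103 104]
 [ 90  97 118 123 110  98  89  81  81  88  94  97  97]
 [ 72  82 104  92  69  64  62  60  62  74  87  93  93]
 [ 73  48  45  34  25  24  25  25  27  33  51  75  87]
 [ 40  25  22  25  21  22  22  20  19  21  23  36  50]
 [ 21  23  22  20  21  23  19  20  22  23  21  22  24]]
depth z of shaft px [5.56766135e-06 2.54836984e-01 2.74029117e-01] [0.57459506 0.17082847 0.26482481]
248 255 216 232
212 0 0 | 214 0 0 | 216 253 254 | 218 250 255 | 220 249 255 | 222 249 255 | 224 249 255 | 226 249 255 | 228 249 254 | 230 249 254 | 232 248 249 | 234 0 0 | 216 [ 0.00035387 -0.00039405 -0.069     ]
218 [-0.0011662 -0.0006698 -0.069    ]
220 [-0.00269521 -0.00094718 -0.069     ]
222 [-0.00423339 -0.00122624 -0.069     ]
224 [-0.00578097 -0.00150701 -0.069     ]
```

Run:
```python
from h import *
b=dict(np.load('wp.npz'));g=cv2.cvtColor(b['im'],cv2.COLOR_RGB2GRAY)
w=g[144:162,141:160];print(w[::2,::2])
for th in(55,65,75):
    m=np.zeros_like(g);m[144:162,141:160]=w<th
    cs=cv2.findContours(m,cv2.RETR_EXTERNAL,cv2.CHAIN_APPROX_NONE)[0];c=max(cs,key=cv2.contourArea);e=cv2.fitEllipse(c);print(th,e,onz(b,*e[0],.048,True))
```

```text
[[91 92 91 91 94 93 92 94 94 96]
 [91 92 90 88 88 89 92 92 92 91]
 [87 88 81 69 62 69 86 89 90 90]
 [86 87 73 57 53 55 72 87 89 89]
 [87 85 71 54 55 54 70 87 87 87]
 [89 86 78 61 56 60 76 86 88 87]
 [91 88 83 74 69 74 83 89 88 88]
 [93 89 84 82 82 84 85 84 86 87]
 [91 90 88 89 89 88 85 88 88 87]]
55 ((149.08041381835938, 151.72149658203125), (2.8511180877685547, 4.256553649902344), 59.881256103515625) [0.55730658 0.31710547 0.048     ]
65 ((149.10699462890625, 151.63417053222656), (5.840895652770996, 6.968008518218994), 178.4935760498047) [0.55743771 0.317077   0.048     ]
75 ((149.0384979248047, 151.81326293945312), (8.046263694763184, 8.869462966918945), 169.53866577148438) [0.55716563 0.31715655 0.048     ]
```

Emit:
{"op": "servo_tool", "data": {
  "steps": [
    {"tx": 2.4,"ty": -2.35,"tz": 0,"yaw": 0,"claw": 1.5},
    {"tx": 2.35,"ty": -2.35,"tz": 0,"yaw": 0,"claw": 1.5},
    {"tx": 0,"ty": 0,"tz": -2,"yaw": 0,"claw": 1.5},
    {"tx": 0,"ty": 0,"tz": -1.3,"yaw": 0,"claw": 1.5},
    {"tx": 0,"ty": 0,"tz": 0,"yaw": 0,"claw": 1.5},
    {"tx": 0,"ty": 0,"tz": 0,"yaw": 0,"claw": 1.5}
  ]
}}

```text
time_s: 8.4
position: [0.6214, 0.122, 0.2858]
tool_rot: [[0.984, 0.18, 0.001], [0.18, -0.984, 0.0], [0.001, -0.0, -1.0]]
ft_force: [0.5, -0.4, -0.4]
grip_width: 0.0228
gripper_force: 39.6
```

Emit:
{"op": "servo_tool", "data": {
  "steps": [
    {"tx": 0,"ty": 0,"tz": -0.4,"yaw": 0,"claw": 1.5},
    {"tx": 0,"ty": 0,"tz": -0.4,"yaw": 0,"claw": 1.5},
    {"tx": 0,"ty": 0,"tz": -0.3,"yaw": 0,"claw": 1.5},
    {"tx": 0,"ty": 0,"tz": -0.3,"yaw": 0,"claw": 1.5},
    {"tx": 0,"ty": 0,"tz": 0,"yaw": 0,"claw": 1.5}
  ]
}}

```text
time_s: 8.9
position: [0.6213, 0.1208, 0.2708]
tool_rot: [[0.984, 0.178, -0.001], [0.178, -0.984, -0.0], [-0.001, 0.0, -1.0]]
ft_force: [-0.5, -1.3, -1.6]
grip_width: 0.0228
gripper_force: 39.5
```

Emit:
{"op": "servo_tool", "data": {
  "steps": [
    {"tx": 0,"ty": 0,"tz": -0.4,"yaw": 0,"claw": 1.5},
    {"tx": 0,"ty": 0,"tz": -0.4,"yaw": 0,"claw": 1.5},
    {"tx": 0,"ty": 0,"tz": -0.4,"yaw": 0,"claw": 1.5},
    {"tx": 0,"ty": 0,"tz": -0.4,"yaw": 0,"claw": 1.5},
    {"tx": 0,"ty": 0,"tz": -0.3,"yaw": 0,"claw": 1.5},
    {"tx": 0,"ty": 0,"tz": -0.2,"yaw": 0,"claw": 1.5},
    {"tx": 0,"ty": 0,"tz": 0,"yaw": 0,"claw": 1.5}
  ]
}}

```text
time_s: 9.6
position: [0.6213, 0.1209, 0.2498]
tool_rot: [[0.984, 0.178, -0.001], [0.178, -0.984, -0.0], [-0.001, 0.0, -1.0]]
ft_force: [1.1, -3.7, -2.1]
grip_width: 0.0226
gripper_force: 39.5
```

Emit:
{"op": "servo_tool", "data": {
  "steps": [
    {"tx": 0,"ty": 0,"tz": 0,"yaw": 0,"claw": 4.5},
    {"tx": 0,"ty": 0,"tz": 0,"yaw": 0,"claw": 4.5},
    {"tx": 0,"ty": 0,"tz": 0,"yaw": 0,"claw": 4.5},
    {"tx": 0,"ty": 0,"tz": 2,"yaw": 0,"claw": 4.5},
    {"tx": -1,"ty": -1,"tz": 4,"yaw": 0,"claw": 4.5},
    {"tx": -3,"ty": -2,"tz": 0,"yaw": 0,"claw": 4.5},
    {"tx": -3,"ty": -3,"tz": 0,"yaw": 0,"claw": 4.5},
    {"tx": 0,"ty": 0,"tz": 0,"yaw": 0,"claw": 4.5}
  ]
}}

```text
time_s: 10.4
position: [0.5487, 0.0593, 0.3111]
tool_rot: [[0.984, 0.177, -0.0], [0.177, -0.984, -0.0], [-0.0, 0.0, -1.0]]
ft_force: [1.5, -0.3, 0.5]
grip_width: 0.045
gripper_force: 0.0
```

```bash
cat > kn.py <<'E'
from h import *
def knob(n='side'):
    c=shot(n);P=cloud(c,n=='wrist');m=(c['im'].max(2)<70)&(np.hypot(P[...,0]-.62,P[...,1]-.12)<.03)&(P[...,2]>.2)&(P[...,2]<.28)
    n_,l,st,ce=cv2.connectedComponentsWithStats(m.astype(np.uint8));i=1+st[1:,4].argmax();q=l==i
    print(n,'knob z',np.percentile(P[q][:,2],[1,5,50,95,99]).round(4),P[q].mean(0).round(4),q.sum());return c
E
python3 - <<'E'
from kn import *
c=knob();a=shot('wrist');o=env.observe();print(o['position'],o['time_s'])
cv2.imwrite('pics/p7.png',np.hstack([cv2.resize(a['im'][...,::-1],(480,360)),cv2.resize(c['im'][130:260,180:300][...,::-1],(320,360))]))
E
```

```text
side knob z [0.2263 0.2283 0.2497 0.2648 0.2655] [0.6117 0.1246 0.249 ] 130
[0.55119412 0.06090444 0.31084338] 10.5
```

View pics/p7.png

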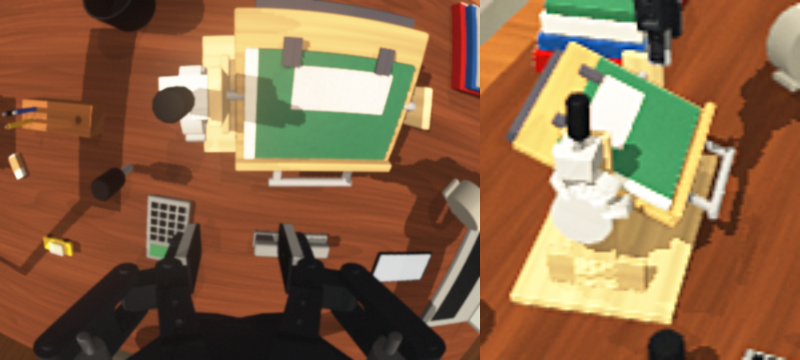

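The pin now stands on the rim in the guide: the knob is at (578,117) in the right-hand panel, with its top at z≈0.264 as expected. I'll go back to the bar.

Emit:
{"op": "servo_tool", "data": {
  "steps": [
    {"tx": -1.5,"ty": -3.5,"tz": 0,"yaw": 0,"claw": 0},
    {"tx": -1,"ty": -3.8,"tz": -1,"yaw": 0,"claw": 0},
    {"tx": 0,"ty": -3.5,"tz": -2,"yaw": 0,"claw": 0},
    {"tx": 0,"ty": 0,"tz": -4,"yaw": 0,"claw": 0},
    {"tx": 0,"ty": 0,"tz": -4.5,"yaw": 0,"claw": 0},
    {"tx": 0,"ty": 0,"tz": -4.5,"yaw": 0,"claw": 0},
    {"tx": 0,"ty": 0,"tz": -3,"yaw": 0,"claw": 0},
    {"tx": 0,"ty": 0,"tz": 0,"yaw": 0,"claw": 0},
    {"tx": 0,"ty": 0,"tz": 0,"yaw": 0,"claw": 0}
  ]
}}

```text
time_s: 11.4
position: [0.5274, -0.0467, 0.1209]
tool_rot: [[0.984, 0.179, 0.001], [0.179, -0.984, -0.0], [0.001, 0.0, -1.0]]
ft_force: [0.4, 1.0, 0.3]
grip_width: -0.0001
gripper_force: 0.0
```

Emit:
{"op": "servo_tool", "data": {
  "steps": [
    {"tx": 0.3,"ty": 0,"tz": -1,"yaw": 0,"claw": 0},
    {"tx": 0.2,"ty": 0,"tz": -0.9,"yaw": 0,"claw": 0},
    {"tx": 0.1,"ty": 0,"tz": -0.15,"yaw": 0,"claw": 0},
    {"tx": 0.08,"ty": 0,"tz": -0.15,"yaw": 0,"claw": 0},
    {"tx": 0.08,"ty": 0,"tz": -0.15,"yaw": 0,"claw": 0},
    {"tx": 0.08,"ty": 0,"tz": -0.15,"yaw": 0,"claw": 0},
    {"tx": 0.08,"ty": 0,"tz": -0.15,"yaw": 0,"claw": 0}
  ]
}}

```text
time_s: 12.1
position: [0.5356, -0.0468, 0.0939]
tool_rot: [[0.984, 0.179, 0.0], [0.179, -0.984, 0.0], [0.0, -0.0, -1.0]]
ft_force: [-1.5, 1.5, 3.4]
grip_width: -0.0003
gripper_force: 1.8
```

Emit:
{"op": "servo_tool", "data": {
  "steps": [
    {"tx": 0.08,"ty": 0,"tz": -0.12,"yaw": 0,"claw": 0},
    {"tx": 0.08,"ty": 0,"tz": -0.12,"yaw": 0,"claw": 0},
    {"tx": 0.08,"ty": 0,"tz": -0.12,"yaw": 0,"claw": 0},
    {"tx": 0.08,"ty": 0,"tz": -0.12,"yaw": 0,"claw": 0},
    {"tx": 0.08,"ty": 0,"tz": -0.12,"yaw": 0,"claw": 0}
  ]
}}

```text
time_s: 12.6
position: [0.5396, -0.0469, 0.0876]
tool_rot: [[0.984, 0.179, -0.0], [0.179, -0.984, 0.0], [-0.0, -0.0, -1.0]]
ft_force: [-1.9, 1.4, 3.2]
grip_width: 0.0001
gripper_force: 1.8
```

Emit:
{"op": "servo_tool", "data": {
  "steps": [
    {"tx": 0.08,"ty": 0,"tz": -0.12,"yaw": 0,"claw": 0},
    {"tx": 0.08,"ty": 0,"tz": -0.12,"yaw": 0,"claw": 0},
    {"tx": 0.08,"ty": 0,"tz": -0.12,"yaw": 0,"claw": 0},
    {"tx": 0.08,"ty": 0,"tz": -0.12,"yaw": 0,"claw": 0}
  ]
}}

```text
time_s: 13.0
position: [0.5429, -0.0469, 0.0829]
tool_rot: [[0.984, 0.179, 0.0], [0.179, -0.984, 0.0], [0.0, -0.0, -1.0]]
ft_force: [-2.2, 2.2, 3.5]
grip_width: -0.0002
gripper_force: 1.9
```

Run:
```python
from kn import *
knob()
```

```text
side knob z [0.2249 0.2275 0.2489 0.2637 0.2642] [0.6181 0.1265 0.2481] 131
```

Emit:
{"op": "servo_tool", "data": {
  "steps": [
    {"tx": 0.08,"ty": 0,"tz": -0.12,"yaw": 0,"claw": 0},
    {"tx": 0.08,"ty": 0,"tz": -0.12,"yaw": 0,"claw": 0},
    {"tx": 0.08,"ty": 0,"tz": -0.12,"yaw": 0,"claw": 0}
  ]
}}

```text
time_s: 13.35
position: [0.5453, -0.0469, 0.0793]
tool_rot: [[0.984, 0.179, 0.0], [0.179, -0.984, 0.0], [0.0, -0.0, -1.0]]
ft_force: [-0.7, 3.3, 3.8]
grip_width: -0.0002
gripper_force: 2.0
```

Run:
```python
from kn import *
knob()
```

```text
side knob z [0.2246 0.2276 0.2476 0.2632 0.2639] [0.6179 0.1261 0.2472] 133
```

Emit:
{"op": "servo_tool", "data": {
  "steps": [
    {"tx": 0.07,"ty": 0,"tz": -0.12,"yaw": 0,"claw": 0},
    {"tx": 0.07,"ty": 0,"tz": -0.12,"yaw": 0,"claw": 0},
    {"tx": 0.07,"ty": 0,"tz": -0.12,"yaw": 0,"claw": 0}
  ]
}}

```text
time_s: 13.7
position: [0.5476, -0.0469, 0.0758]
tool_rot: [[0.984, 0.178, 0.001], [0.178, -0.984, 0.0], [0.001, 0.0, -1.0]]
ft_force: [0.3, 3.3, 5.1]
grip_width: 0.0005
gripper_force: 2.6
```

Run:
```python
from kn import *
knob()
```

```text
side knob z [0.2118 0.215  0.2351 0.2506 0.2511] [0.6146 0.1258 0.235 ] 126
```

The knob dropped 13 mm, so the pin is in the reading notch. I'll take the hand off the bar and press the knob to seat it.

Emit:
{"op": "servo_tool", "data": {
  "steps": [
    {"tx": -0.5,"ty": 0,"tz": 2,"yaw": 0,"claw": 0},
    {"tx": -0.5,"ty": 0,"tz": 4.5,"yaw": 0,"claw": 0},
    {"tx": 0,"ty": 0,"tz": 4.9,"yaw": 0,"claw": 0},
    {"tx": 0,"ty": 0,"tz": 4.9,"yaw": 0,"claw": 0},
    {"tx": 0,"ty": 0,"tz": 4.9,"yaw": 0,"claw": 0},
    {"tx": 1,"ty": 3.5,"tz": 2,"yaw": 0,"claw": 0},
    {"tx": 2.5,"ty": 4.2,"tz": 0,"yaw": 0,"claw": 0},
    {"tx": 2.4,"ty": 4.2,"tz": 0,"yaw": 0,"claw": 0},
    {"tx": 2.4,"ty": 4.2,"tz": 0,"yaw": 0,"claw": 0},
    {"tx": 0,"ty": 0.5,"tz": -1.5,"yaw": 0,"claw": 0},
    {"tx": 0,"ty": 0,"tz": 0,"yaw": 0,"claw": 0}
  ]
}}

```text
time_s: 14.85
position: [0.6202, 0.12, 0.2899]
tool_rot: [[0.984, 0.18, -0.004], [0.18, -0.984, -0.001], [-0.005, -0.0, -1.0]]
ft_force: [0.4, 0.4, 0.4]
grip_width: 0.0001
gripper_force: 0.0
```

Run:
```python
from kn import *
knob()
o=env.observe();print(o['position'],o['ft_force'])
```

```text
side knob z [0.2126 0.2154 0.2359 0.2505 0.251 ] [0.6147 0.1258 0.2351] 127
[0.62015096 0.11891359 0.29136879] [ 0.48953553 -0.50569452 -0.03668981]
```

Emit:
{"op": "servo_tool", "data": {
  "steps": [
    {"tx": 0,"ty": 0,"tz": -1.2,"yaw": 0,"claw": 0},
    {"tx": 0,"ty": 0,"tz": -0.7,"yaw": 0,"claw": 0},
    {"tx": 0,"ty": 0,"tz": -0.3,"yaw": 0,"claw": 0},
    {"tx": 0,"ty": 0,"tz": -0.2,"yaw": 0,"claw": 0},
    {"tx": 0,"ty": 0,"tz": 0,"yaw": 0,"claw": 0}
  ]
}}

```text
time_s: 15.4
position: [0.6203, 0.1187, 0.269]
tool_rot: [[0.984, 0.178, 0.0], [0.178, -0.984, -0.0], [0.0, 0.0, -1.0]]
ft_force: [-0.3, -0.3, 0.8]
grip_width: 0.0002
gripper_force: 0.0
```

Emit:
{"op": "servo_tool", "data": {
  "steps": [
    {"tx": 0,"ty": 0,"tz": -0.1,"yaw": 0,"claw": 0},
    {"tx": 0,"ty": 0,"tz": -0.1,"yaw": 0,"claw": 0},
    {"tx": 0,"ty": 0,"tz": 0,"yaw": 0,"claw": 0}
  ]
}}

```text
time_s: 15.7
position: [0.6204, 0.1191, 0.2671]
tool_rot: [[0.984, 0.179, 0.001], [0.179, -0.984, -0.0], [0.001, 0.0, -1.0]]
ft_force: [0.1, -0.2, 2.2]
grip_width: 0.0001
gripper_force: 1.1
```

Emit:
{"op": "servo_tool", "data": {
  "steps": [
    {"tx": 0,"ty": 0,"tz": -0.1,"yaw": 0,"claw": 0},
    {"tx": 0,"ty": 0,"tz": -0.1,"yaw": 0,"claw": 0},
    {"tx": 0,"ty": 0,"tz": 0,"yaw": 0,"claw": 0}
  ]
}}

```text
time_s: 16.0
position: [0.6206, 0.1191, 0.267]
tool_rot: [[0.984, 0.179, 0.004], [0.179, -0.984, -0.0], [0.004, 0.001, -1.0]]
ft_force: [-1.7, -0.5, 11.5]
grip_width: 0.0002
gripper_force: 5.7
```

The knob top is solid at tip height 0.248, which is 0.208 + 0.040, so the shoulder is on the guide. I'll retract and check.

Emit:
{"op": "servo_tool", "data": {
  "steps": [
    {"tx": 0,"ty": 0,"tz": 1.5,"yaw": 0,"claw": 0},
    {"tx": 0,"ty": 0,"tz": 4,"yaw": 0,"claw": 0},
    {"tx": -3,"ty": 0,"tz": 2,"yaw": 0,"claw": 0},
    {"tx": -4,"ty": 0,"tz": 0,"yaw": 0,"claw": 0},
    {"tx": -4,"ty": 0,"tz": 0,"yaw": 0,"claw": 0},
    {"tx": 0,"ty": 0,"tz": 0,"yaw": 0,"claw": 0},
    {"tx": 0,"ty": 0,"tz": 0,"yaw": 0,"claw": 0}
  ]
}}

```text
time_s: 16.7
position: [0.5099, 0.1191, 0.3403]
tool_rot: [[0.984, 0.179, 0.001], [0.179, -0.984, -0.0], [0.001, 0.0, -1.0]]
ft_force: [0.5, 0.4, -0.2]
grip_width: -0.0001
gripper_force: 0.0
```

Run:
```python
from kn import *
c=knob();o=env.observe();print(o['position'],o['time_s'])
a=cv2.resize(c['im'][130:260,170:300][...,::-1],(400,400),interpolation=cv2.INTER_CUBIC);b=cv2.resize(c['im'][...,::-1],(400,300))
cv2.imwrite('pics/p8.png',np.hstack([a,cv2.copyMakeBorder(b,0,100,0,0,0)]))
```

```text
side knob z [0.2126 0.2158 0.2366 0.2504 0.2513] [0.6147 0.1257 0.2351] 128
[0.51070171 0.11903315 0.33997827] 16.75
```

View pics/p8.png

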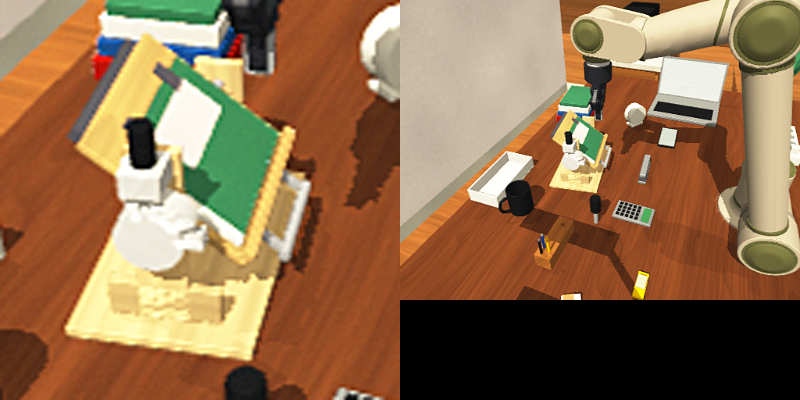

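The knob at (140,143) sits directly on the guide block at (143,182). The board is tilted bar side down, the other things are where they were, and the robot touches nothing.

```bash
python3 -c "
from rig import env
print(env.close_job())"
```

```text
the job is handed in; nothing more can be done
None
```

The book rest is locked in its reading notch at about +0.65 rad, with the small tidy pin's shoulder down on the guide; the job was handed in at about 17 s with the other things left in place.

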